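Check a belt tensioner's spring against its scale

TASK

Check the spring of the belt tensioner, the one whose arm carries the smooth idler roller: push its arm round until the pointer stands at the marker clamped on its scale, hold it there for two seconds, then let the arm go back to its rest position. Leave the marker where it is set, and leave the chain tensioner with the toothed sprocket alone.

Things in the scene. Friction and masses are not known exactly. Their poses are not given: they have to be found in the camera images.
- roller (a point): Smooth grey idler roller on the belt tensioner's arm: fixed upright cylinder, 40 mm across, 38 to 72 mm above the table (bolt head to 76). Point on its axis, 55 mm up. x: level, along the arm, outwards from the upright pivot, which lies 100 mm from here along -x; z up. The arm, a steel bar 18 mm wide, 30 to 38 mm up, runs under it to a pointer over the white scale. Both sides of the roller are free.
- belt_arm (a joint): Deflection of the belt tensioner's arm, rad: 0 at rest, growing counter-clockwise seen from above (roller moves level about the pivot, towards its own +y), end stop 1.13. The spring resists with about 1.7 N at the roller at rest, 6 N at 0.8 rad, and brings the arm back to 0 when let go. Base plate: fixed, 200 x 200 x 12 mm; scale ticks every 5 degrees.
- marker (a point): Marker on the belt tensioner's scale: dark steel block 24 x 14 mm, 12 to 30 mm above the table, 149 to 173 mm from the pivot, set at 18 to 50 degrees of deflection, held by friction. Point 150 mm from the pivot, 18 mm up. x: level, outwards from the pivot through the marker: the pointer is at the marker when the roller's x is parallel to this x. Pointer ends 132 mm from the pivot.
- sprocket (a point): Toothed steel sprocket, 60 mm across, on the arm of the chain tensioner, a second unit like the first (same plate, scale, marker and sprung arm), to be left alone. Point on its axis, 54 mm above the table, 100 mm from its pivot; its top is 62 mm above the table, the units' pivots reach 64 mm.

How it is judged:
By the outcome, as a careful person would: the job done as asked, in the order asked, and still so for the second after the job is handed in, with the robot touching nothing.
It also fails if it takes over 42 s, if anything falls off the work surface, if the arm or the gripper's body presses on something with over 40 N, if the wrist force passes 120 N, or if a joint passes its speed limit or range.

ROBOT

A 7-joint arm with a two-finger parallel gripper is mounted at the origin on the work surface. World frame = base frame: x ahead of the robot, y to its left, z up, the work surface at z = 0. Lengths are in mm, angles in rad, forces in N, time in s.
With the tool pointing down it reaches from about 350 to 775 mm from the base axis. Payload 3.1 kg.
Tool frame: the origin (TCP) lies at the very end of the fingers, on their centre line; the grasp point (between the pads) lies 19 mm behind it; y points along the fingers, x is the direction in which the jaws open and shut, and the axes are right-handed (so a half turn about y gives the same grasp; the last joint's range is limited). The gripper opens to 85 mm and grips with 20 to 120 N. Pads are 22 mm wide; open, the fingers measure 114 mm over their backs; the gripper's body (76 mm by 85 mm) begins 54 mm behind the grasp point. The pads swing forward as they close: fully open they stand 13 mm farther back than shut.
Start: joints at [-1.251, 0.311, 0.014, 1.512, -0.004, 1.319, -0.027], TCP at [194.651, 514.42, 231.304] pointing down, gripper open.
Joint ranges: [-2.7, 2.7], [-0.3, 1.91], [-1.27, 1.3], [0.12, 2.57], [-1.44, 4.58], [0.2, 2.03], [-3.05, 3.05]. Speed limits (rad/s): [2.79, 2.79, 3.14, 3.14, 3.14, 3.14, 3.14].

INTERFACE

Orientations are given as a unit quaternion [w, x, y, z].
In Python, from bench import arm gives the robot as it stands.
- The arm moves only by the tool servo_tool, never from a script. Its argument "steps" is a list of rows, each an object of numbers: "gripper": the closure, from -1 (fully open) to 1 (shut); "x", "y", "z": the shift along the tool's x, y, z in mm; "ax", "ay", "az": the turn, a rotation vector about the tool's x, y, z in rad. In form: [{"gripper": .., "x": .., "y": .., "z": .., "ax": .., "ay": .., "az": ..}, ...]. A call has 1 to 12 rows; each row is the pose to reach, as a shift and turn from the pose commanded when the call began, along the tool's axes at that moment; what a row does not reach only later rows make up. A row lasts 1/8 s, in which the tool goes at most 62.5 mm and 10.7 degrees, less where a joint would pass 70% of its speed; a pose out of reach is approached as far as the arm can. A call with a gripper value outside its range is refused whole. The fingers move at their own pace and stop on an object; "newtons" is the grip in N (left out, the last holds). Time passes only in rows, so rows that repeat a pose let the fingers close. It gives the time, the measured TCP pose, the force and the opening at its end, in the units of the state.
- arm.get_state(): the state, without advancing time (a new reading comes with each control period).
- arm.capture(name): name is "side" or "top"; returns a dict with "img" (480x640x3 uint8, blue, green, red), "fx", "fy", "cx", "cy" (pixels), "extrinsics" (4x4, takes a point from camera to world coordinates). Camera axes: x right, y down, z forward; pixel columns grow to the right and rows downward; lengths in mm; the calibration is good to about 2 mm. A picture is of the moment at which its call begins. There is no depth.
- arm.hand_in(): hands the job in, once; it reports no verdict.
The state is a dict: "time": time; "joints": joint angles; "joint_velocities": joint speeds; "joint_torque": joint torques, N m; "tcp_pos": TCP position; "ee_rot": TCP orientation; "wrist_force": force on the tool from outside, world axes, zero at the start; "ft_torque": the same for the moment, N m; "finger_gap": finger opening in mm.
Only numpy, scipy, OpenCV 4.12 (cv2) and the standard library are available. Lean on these libraries where they do the work, as an engineer would, in place of code of your own. Each camera call takes 0.05 s, during which the arm holds its last target. There are 200 camera calls.

## Working session

There is one attempt and no reset: what is moved stays moved. The work goes in short steps, Python scripts to look and compute and a tool call to move; the robot and the scene stay as the last step left them, time stands still between calls to the robot, and variables do not carry over. Pictures are saved under pics/ and viewed, about 8 in all and at most 12, crops included, and the job is handed in when it is done.

Besides the shell and the picture viewer there is one more tool, called in YAML: its name, and indented under it one key for each argument. servo_tool: Moves the arm, as the interface text tells. Its arguments: {"type":"object","properties":{"steps":{"type":"array","items":{"type":"object","properties":{"gripper":{"type":"number"},"x":{"type":"number"},"y":{"type":"number"},"z":{"type":"number"},"ax":{"type":"number"},"ay":{"type":"number"},"az":{"type":"number"}}}},"newtons":{"type":"number"}},"required":["steps"]}

```bash
ls && mkdir -p pics
python3 - <<'E'
from bench import arm
import cv2,numpy as np
s=arm.get_state();print({k:np.round(v,3).tolist() for k,v in s.items()})
for n in("top","side"):
    c=arm.capture(n);cv2.imwrite(f"pics/{n}0.png",c["img"]);print(n,c["fx"],c["fy"],c["cx"],c["cy"],np.round(c["extrinsics"],4).tolist())
E
```

```text
pics
{'time': 0.0, 'joints': [-1.251, 0.312, 0.014, 1.513, -0.004, 1.319, -0.027], 'joint_velocities': [0.001, -0.001, 0.0, -0.001, -0.0, -0.0, -0.001], 'joint_torque': [-0.0, -37.992, 0.146, -23.059, 0.012, 0.014, 0.0], 'tcp_pos': [194.413, 513.708, 230.2], 'ee_rot': [-0.581, 0.582, 0.401, -0.403], 'wrist_force': [0.206, -0.235, -0.185], 'ft_torque': [-0.058, -0.022, 0.04], 'finger_gap': 85.294}
top 609.3260524431622 609.3260524431622 331.8654125796432 237.88238345616392 [[0.026, -0.9869, 0.159, 340.7855], [-0.9996, -0.0247, 0.0101, -36.709], [-0.0061, -0.1592, -0.9872, 1140.7936], [0.0, 0.0, 0.0, 1.0]]
side 499.55890988696905 499.55890988696905 318.06184426847784 235.47088161351584 [[0.859, -0.2791, 0.4293, 125.948], [-0.512, -0.4612, 0.7247, -712.6883], [-0.0043, -0.8423, -0.539, 561.1061], [0.0, 0.0, 0.0, 1.0]]
```

View pics/top0.png

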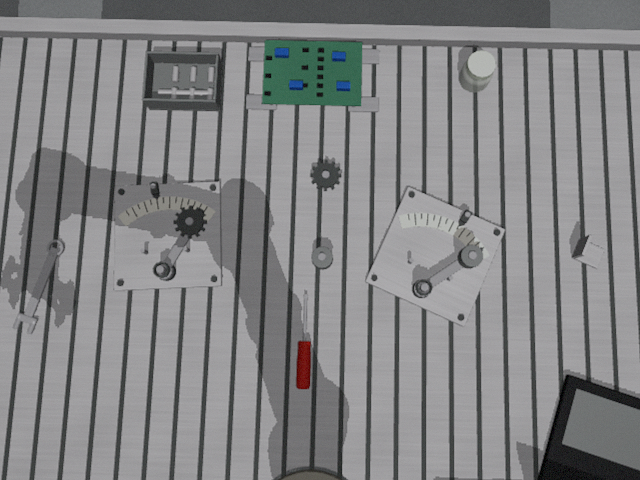

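View pics/side0.png

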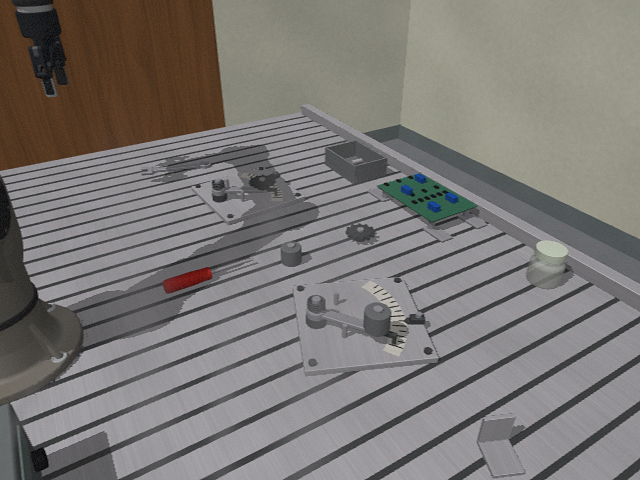

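The belt tensioner is the unit on the right in the top view: pivot about (422,289), roller (470,256), marker (465,216). The sprocket unit is on the left, around (190,222). I'll zoom in on the belt tensioner in both views.

Run:
```python
import cv2,numpy as np
a=cv2.imread("pics/top0.png")[180:330,360:510];b=cv2.imread("pics/side0.png")[265:385,285:445]
a=cv2.resize(a,(600,600),interpolation=cv2.INTER_CUBIC)   # x4
cv2.imwrite("pics/topc.png",a)
```

```text
(no output)
```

View pics/topc.png

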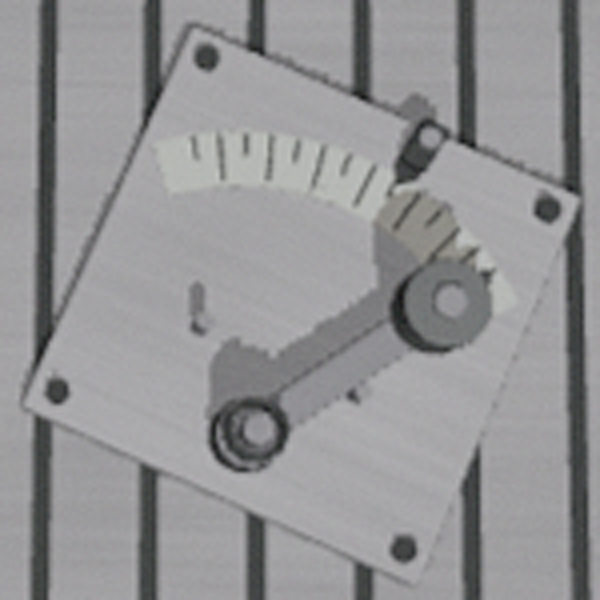

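The top crop (x4, origin (360,180)) shows the pivot top at (258,430), the roller top at (446,300) and the marker block from about (398,180) to (440,125). Next is the side crop, along with first position estimates.

```bash
cat > h.py <<'E'
import numpy as np
K={"top":(609.326,331.865,237.882),"side":(499.559,318.062,235.471)}
E={"top":np.array([[0.026,-0.9869,0.159,340.7855],[-0.9996,-0.0247,0.0101,-36.709],[-0.0061,-0.1592,-0.9872,1140.7936]]),
"side":np.array([[0.859,-0.2791,0.4293,125.948],[-0.512,-0.4612,0.7247,-712.6883],[-0.0043,-0.8423,-0.539,561.1061]])}
def w(n,u,v,z):
    f,cx,cy=K[n];d=E[n][:,:3]@[(u-cx)/f,(v-cy)/f,1];o=E[n][:,3];return o+d*(z-o[2])/d[2]
def p(n,P):
    f,cx,cy=K[n];q=E[n][:,:3].T@(np.asarray(P,float)-E[n][:,3]);return q[:2]/q[2]*f+[cx,cy]
E
python3 - <<'E'
from h import *
import cv2
g=lambda a,b,z:w("top",360+a/4-.375,180+b/4-.375,z)
R=g(446,300,72);R2=g(453,298,76);P=g(258,430,64);M=g(431,138,44);M30=g(402,172,12)
for n,x in dict(R=R,R2=R2,P=P).items():print(n,x.round(1),np.linalg.norm((x-P)[:2]).round(1),np.degrees(np.arctan2(*(x-P)[1::-1])).round(1))
for z in(30,36,42,48):
  x=g(431,138,z);print(z,x.round(1),np.linalg.norm((x-P)[:2]).round(1),np.degrees(np.arctan2(*(x-P)[1::-1])).round(1),p("side",x).round(1))
for n,x in dict(R=R,P=P).items():print(n,p("side",x).round(1))
b=cv2.imread("pics/side0.png")[265:385,285:445]
cv2.imwrite("pics/sidec.png",cv2.resize(b,None,fx=5,fy=5,interpolation=cv2.INTER_CUBIC))
E
```

```text
R [ 489.1 -272.5   72. ] 100.7 -54.2
R2 [ 489.5 -274.7   76. ] 102.7 -54.7
P [ 430.3 -190.8   64. ] 0.0 0.0
30 [ 570.6 -275.6   30. ] 164.0 -31.1 [419. 312.]
36 [ 569.4 -274.3   36. ] 162.2 -31.0 [418.3 308.9]
42 [ 568.1 -273.    42. ] 160.5 -30.8 [417.5 305.8]
48 [ 566.9 -271.7   48. ] 158.8 -30.6 [416.8 302.7]
R [378.  308.2]
P [315.7 295.3]
```

View pics/sidec.png

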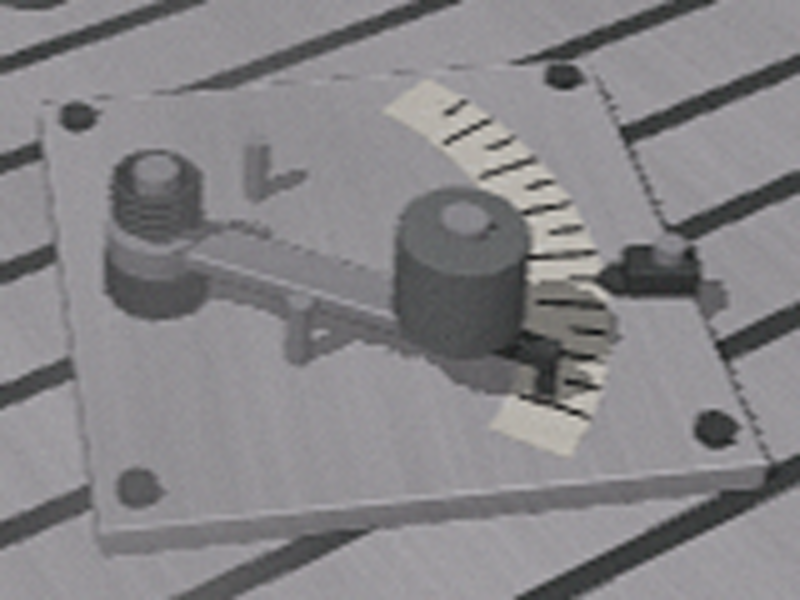

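Side crop (x5, origin (285,265)): the roller bolt at (467,215) agrees with the top-view estimate. The pivot bolt is at (157,172), the marker screw at (668,243) and the marker's inner tip at (598,280). I'll triangulate these and work out the move.

Run:
```python
from h import *
from scipy.optimize import least_squares as ls
from scipy.spatial.transform import Rotation as Ro
from bench import arm
t=lambda a,b:np.array([360+a/4-.375,180+b/4-.375]);s=lambda a,b:np.array([285+a/5-.4,265+b/5-.4])
pts=dict(Rbolt=(t(453,298),s(467,215)),P=(t(258,430),s(157,172)),Mscrew=(t(431,138),s(668,243)),Mtip=(t(399,180),s(600,279)),
 h1=(t(207,57),s(563,75)),h2=(t(547,209),s(716,428)),h3=(t(404,548),s(138,487)),h4=(t(57,391),s(77,117)))
o={}
for n,(a,b) in pts.items():
    r=ls(lambda x:np.r_[p("top",x)-a,p("side",x)-b],[500,-250,40]);o[n]=r.x
    d=r.x-o.get("P",r.x)
    print(n,r.x.round(1),r.fun.round(1),np.linalg.norm(d[:2]).round(1),np.degrees(np.arctan2(d[1],d[0])).round(1))
d=o["Rbolt"]-o["P"];print(np.linalg.norm(d[:2]),np.degrees(np.arctan2(d[1],d[0])))
q=arm.get_state()["ee_rot"];A=Ro.from_quat(q,scalar_first=True).as_matrix();print(A.round(3))
```

```text
Rbolt [ 488.6 -274.2   75. ] [-0.3  0.6  0.6 -0.1] 0.0 0.0
P [ 430.5 -191.6   57.1] [-0.1  0.2  0.2 -0. ] 0.0 0.0
Mscrew [ 570.2 -275.5   27.8] [-0.3  0.4  0.4 -0.1] 162.9 -31.0
Mtip [ 553.4 -264.    11.4] [-0.2  0.3  0.3 -0.1] 142.6 -30.5
h1 [ 610.4 -173.4   11.6] [-0.2  0.3  0.3 -0.1] 180.8 5.8
h2 [ 541.4 -333.3   11.4] [-0.1  0.2  0.2 -0. ] 179.9 -52.0
h3 [ 381.1 -264.8   11.9] [-0.3  0.6  0.5 -0.1] 88.3 -124.1
h4 [ 449.6 -104.7   11.8] [-0.2  0.4  0.4 -0.1] 89.0 77.7
100.96226639911526 -54.92154626945359
[[ 0.354 -0.001 -0.935]
 [ 0.935 -0.002  0.354]
 [-0.002 -1.    -0.   ]]
```

Measured geometry:

| Quantity | Value |
|---|---|
| Pivot | (430.5, -191.5) |
| Arm direction at rest | about -54.8° |
| Marker direction | about -31° |
| Deflection needed | about 24° |
| Pivot-to-roller radius | 101 mm, against the 100 mm given |

I'll travel high with the gripper closed and turn the tool so its z axis points along the push direction (47°).

servo_tool:
  steps:
    - {"gripper": 1, "x": -261, "y": 0, "z": -340, "ay": 0.9}
    - {"gripper": 1, "x": -261, "y": 0, "z": -340, "ay": 0.9}
    - {"gripper": 1, "x": -261, "y": 0, "z": -340, "ay": 0.9}
    - {"gripper": 1, "x": -261, "y": 0, "z": -340, "ay": 0.9}
    - {"gripper": 1, "x": -261, "y": 0, "z": -340, "ay": 0.9}
    - {"gripper": 1, "x": -261, "y": 0, "z": -340, "ay": 0.9}
    - {"gripper": 1, "x": -261, "y": 0, "z": -340, "ay": 0.9}
    - {"gripper": 1, "x": -680, "y": 0, "z": -528, "ay": 1.955}
    - {"gripper": 1, "x": -680, "y": 0, "z": -528, "ay": 1.955}
    - {"gripper": 1, "x": -680, "y": 0, "z": -528, "ay": 1.955}
    - {"gripper": 1, "x": -680, "y": 0, "z": -528, "ay": 1.955}
    - {"gripper": 1, "x": -680, "y": 0, "z": -528, "ay": 1.955}
  newtons: 40

```text
validation failed for argument at $.st...
```

```bash
cat > st.py <<'E'
import numpy as np
from scipy.spatial.transform import Rotation as Ro
from bench import arm
def rel(T,az,c=None):
    """tool-frame shift and turn to world TCP T, tool z azimuth az (deg), tool down"""
    s=arm.get_state();A=Ro.from_quat(s["ee_rot"],scalar_first=True).as_matrix()
    a=np.radians(az);z=np.array([np.cos(a),np.sin(a),0]);y=np.array([0,0,-1.]);G=np.c_[np.cross(y,z),y,z]
    return (A.T@(np.array(T)-s["tcp_pos"])).round(1),Ro.from_matrix(A.T@G).as_rotvec().round(3)
def show():
    s=arm.get_state();A=Ro.from_quat(s["ee_rot"],scalar_first=True).as_matrix()
    print(s["time"],s["tcp_pos"],np.round(s["wrist_force"],1),s["finger_gap"],"zaz",np.degrees(np.arctan2(A[1,2],A[0,2])).round(1),"j",np.round(s["joints"],2))
E
python3 -c "
from st import *
show();print(rel([447,-309,231],47),rel([447,-309,46],47))"
```

```text
0.1 [194.44829094 513.77065348 230.29937342] [-0.3  0.5  0.3] 85.78261170107417 zaz 159.3 j [-1.25  0.31  0.01  1.51 -0.    1.32 -0.03]
(array([-680.1,    0.8, -527.4]), array([ 2.00e-03,  1.96e+00, -1.00e-03])) (array([-679.7,  185.8, -527.4]), array([ 2.00e-03,  1.96e+00, -1.00e-03]))
```

The call was refused, probably because every key is needed in each row. I'll resend it with all seven.

servo_tool:
  steps:
    - {"gripper": 1, "x": -261, "y": 0, "z": -340, "ax": 0, "ay": 0.9, "az": 0}
    - {"gripper": 1, "x": -261, "y": 0, "z": -340, "ax": 0, "ay": 0.9, "az": 0}
    - {"gripper": 1, "x": -261, "y": 0, "z": -340, "ax": 0, "ay": 0.9, "az": 0}
    - {"gripper": 1, "x": -261, "y": 0, "z": -340, "ax": 0, "ay": 0.9, "az": 0}
    - {"gripper": 1, "x": -261, "y": 0, "z": -340, "ax": 0, "ay": 0.9, "az": 0}
    - {"gripper": 1, "x": -261, "y": 0, "z": -340, "ax": 0, "ay": 0.9, "az": 0}
    - {"gripper": 1, "x": -261, "y": 0, "z": -340, "ax": 0, "ay": 0.9, "az": 0}
    - {"gripper": 1, "x": -680, "y": 0, "z": -528, "ax": 0, "ay": 1.955, "az": 0}
    - {"gripper": 1, "x": -680, "y": 0, "z": -528, "ax": 0, "ay": 1.955, "az": 0}
    - {"gripper": 1, "x": -680, "y": 0, "z": -528, "ax": 0, "ay": 1.955, "az": 0}
    - {"gripper": 1, "x": -680, "y": 0, "z": -528, "ax": 0, "ay": 1.955, "az": 0}
    - {"gripper": 1, "x": -680, "y": 0, "z": -528, "ax": 0, "ay": 1.955, "az": 0}
  newtons: 40

```text
time: 1.6
tcp_pos: [438.7, -163.4, 231.2]
ee_rot: [0.672, -0.672, 0.22, -0.22]
wrist_force: [1.0, -0.0, -0.8]
finger_gap: -0.4
```

```bash
python3 -c "
from st import *
show();print(rel([447,-309,231],47),rel([447,-309,46],47))"
```

```text
1.6 [ 438.74667417 -163.44344601  231.23228263] [ 1.  -0.  -0.8] -0.4186587532378366 zaz 53.7 j [-0.38  0.17  0.81  1.75 -0.13  1.28 -0.17]
(array([ 9.280e+01,  1.000e-01, -1.124e+02]), array([-0.001,  0.117, -0.   ])) (array([  92.8,  185.1, -112.6]), array([-0.001,  0.117, -0.   ]))
```

servo_tool:
  steps:
    - {"gripper": 1, "x": 93, "y": 0, "z": -112, "ax": 0, "ay": 0.117, "az": 0}
    - {"gripper": 1, "x": 93, "y": 0, "z": -112, "ax": 0, "ay": 0.117, "az": 0}
    - {"gripper": 1, "x": 93, "y": 0, "z": -112, "ax": 0, "ay": 0.117, "az": 0}
    - {"gripper": 1, "x": 93, "y": 0, "z": -112, "ax": 0, "ay": 0.117, "az": 0}
    - {"gripper": 1, "x": 93, "y": 50, "z": -112, "ax": 0, "ay": 0.117, "az": 0}
    - {"gripper": 1, "x": 93, "y": 100, "z": -112, "ax": 0, "ay": 0.117, "az": 0}
    - {"gripper": 1, "x": 93, "y": 120, "z": -112, "ax": 0, "ay": 0.117, "az": 0}
    - {"gripper": 1, "x": 93, "y": 120, "z": -112, "ax": 0, "ay": 0.117, "az": 0}

```text
time: 2.6
tcp_pos: [447.9, -303.8, 109.4]
ee_rot: [0.66, -0.658, 0.258, -0.255]
wrist_force: [1.1, 0.6, 0.3]
finger_gap: -0.4
```

Run:
```python
from st import *
show();print(rel([447,-309,46],47))
import cv2
c=arm.capture("top")["img"][180:330,360:510];d=arm.capture("side")["img"][205:385,245:455]
cv2.imwrite("pics/a1.png",np.hstack([cv2.resize(c,(400,400),interpolation=2),cv2.resize(d,(400,343),interpolation=2)[:343] if 0 else cv2.copyMakeBorder(cv2.resize(d,(400,343),interpolation=2),0,57,0,0,0)]))
```

```text
2.6 [ 447.85510026 -303.79744753  109.42004273] [1.1 0.6 0.3] -0.3688294661259929 zaz 47.4 j [-0.02  0.49  0.81  1.73 -0.4   1.1   0.17]
(array([ 3.2, 63.4, -4.4]), array([-0.001,  0.008, -0.005]))
```

View pics/a1.png

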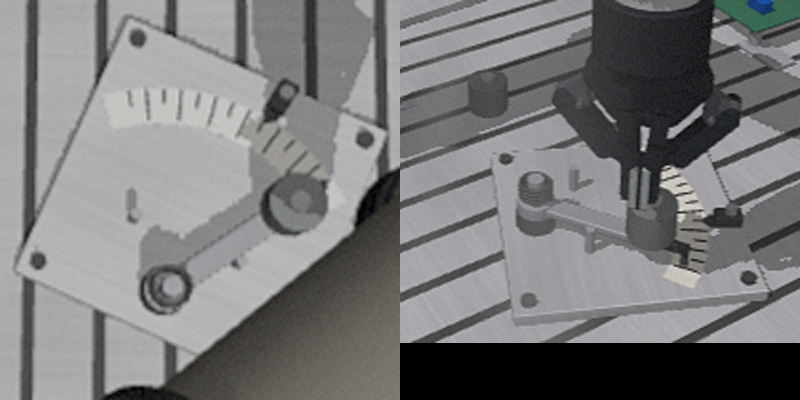

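The view is as expected: the fingers are behind the roller and clear of the arm. I'll descend to the push height.

servo_tool:
  steps:
    - {"gripper": 1, "x": 3, "y": 20, "z": -5, "ax": 0, "ay": 0.008, "az": 0}
    - {"gripper": 1, "x": 3, "y": 45, "z": -5, "ax": 0, "ay": 0.008, "az": 0}
    - {"gripper": 1, "x": 3, "y": 63, "z": -5, "ax": 0, "ay": 0.008, "az": 0}
    - {"gripper": 1, "x": 3, "y": 63, "z": -5, "ax": 0, "ay": 0.008, "az": 0}
    - {"gripper": 1, "x": 3, "y": 63, "z": -5, "ax": 0, "ay": 0.008, "az": 0}

```text
time: 3.32
tcp_pos: [447.6, -313.6, 48.9]
ee_rot: [-0.657, 0.658, -0.26, 0.261]
wrist_force: [0.3, -0.6, 0.1]
finger_gap: -0.2
```

Run:
```python
from st import *
show()
Pv=np.array([430.5,-191.5])
# TCP for deflection d: roller centre minus 31 mm along tool z (face normal) at az 47
for d in(0,5,10,15,20,24):
    th=np.radians(-54.8+d);n=np.array([np.cos(np.radians(47)),np.sin(np.radians(47))])
    R=Pv+100*np.array([np.cos(th),np.sin(th)]);T=R-31*n
    print(d,R.round(1),T.round(1),rel([*T,46],47)[0])
```

```text
3.325 [ 447.64805042 -313.55014266   48.86300368] [ 0.3 -0.6  0.1] -0.16012965596251125 zaz 46.8 j [ 0.03  0.58  0.76  1.78 -0.47  0.98  0.23]
0 [ 488.1 -273.2] [ 467.  -295.9] [ 2.   2.9 26.1]
5 [ 495.  -267.9] [ 473.9 -290.6] [ 3.4  2.9 34.7]
10 [ 501.5 -262. ] [ 480.3 -284.6] [ 4.   2.9 43.4]
15 [ 507.3 -255.5] [ 486.2 -278.2] [ 3.9  2.9 52.2]
20 [ 512.6 -248.6] [ 491.5 -271.2] [ 3.   2.9 60.8]
24 [ 516.4 -242.7] [ 495.3 -265.4] [ 1.7  2.9 67.7]
```

The push is nearly a straight line along tool z. I'll push to about 20° first and then look.

servo_tool:
  steps:
    - {"gripper": 1, "x": 3, "y": 2, "z": 10, "ax": 0, "ay": 0, "az": 0}
    - {"gripper": 1, "x": 3, "y": 2, "z": 18, "ax": 0, "ay": 0, "az": 0}
    - {"gripper": 1, "x": 3, "y": 2, "z": 25, "ax": 0, "ay": 0, "az": 0}
    - {"gripper": 1, "x": 3, "y": 2, "z": 31, "ax": 0, "ay": 0, "az": 0}
    - {"gripper": 1, "x": 3, "y": 2, "z": 37, "ax": 0, "ay": 0, "az": 0}
    - {"gripper": 1, "x": 3, "y": 2, "z": 43, "ax": 0, "ay": 0, "az": 0}
    - {"gripper": 1, "x": 3, "y": 2, "z": 49, "ax": 0, "ay": 0, "az": 0}
    - {"gripper": 1, "x": 3, "y": 2, "z": 54, "ax": 0, "ay": 0, "az": 0}
    - {"gripper": 1, "x": 3, "y": 2, "z": 58, "ax": 0, "ay": 0, "az": 0}
    - {"gripper": 1, "x": 3, "y": 2, "z": 58, "ax": 0, "ay": 0, "az": 0}
    - {"gripper": 1, "x": 3, "y": 2, "z": 58, "ax": 0, "ay": 0, "az": 0}

```text
time: 4.7
tcp_pos: [488.8, -272.5, 46.2]
ee_rot: [0.658, -0.657, 0.26, -0.26]
wrist_force: [-0.9, -3.8, 2.7]
finger_gap: 0.1
```

Run:
```python
from st import *
show()
import cv2
a=arm.capture("top")["img"];b=arm.capture("side")["img"];cv2.imwrite("pics/t2.png",a);cv2.imwrite("pics/s2.png",b)
c=cv2.resize(a[180:330,360:510],(400,400),interpolation=2);d=cv2.resize(b[285:385,365:445],(400,500),interpolation=2)
cv2.imwrite("pics/a2.png",np.hstack([cv2.copyMakeBorder(c,0,100,0,0,0),d]))
```

```text
4.7 [ 488.83387882 -272.50742661   46.24547283] [-0.9 -3.8  2.7] 0.10853211059156521 zaz 46.8 j [-0.05  0.6   0.75  1.74 -0.48  0.99  0.13]
```

View pics/a2.png

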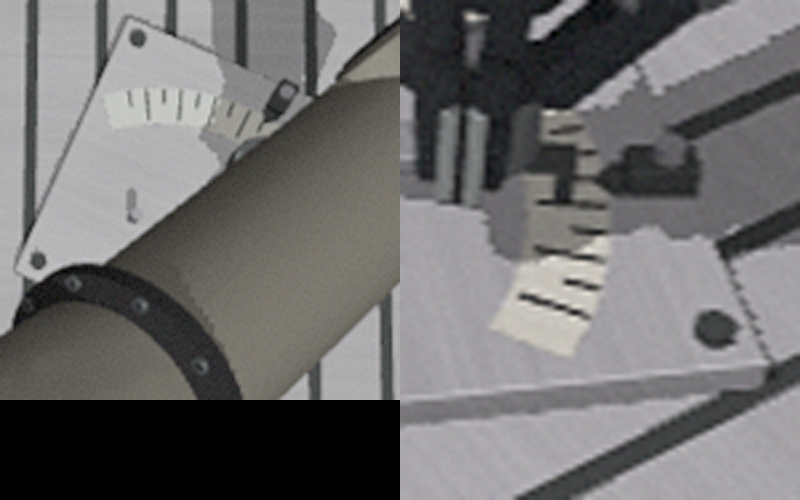

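The robot's forearm now hides the top view. In the side crop the pointer blade, around (565,160-200), stands just short of the marker's inner tip at (600,180). I'll put numbers on the angle from that image and the TCP.

```bash
cat > f.py <<'E'
from h import *
Pv=np.array([430.5,-191.5])
def at(r,a,z):a=np.radians(a);return [*(Pv+r*np.array([np.cos(a),np.sin(a)])),z]
def defl(T,az,off=31):
    n=np.array([np.cos(np.radians(az)),np.sin(np.radians(az))]);d=np.linspace(-5,60,6501);th=np.radians(d-54.8)
    R=Pv[:,None]+100*np.array([np.cos(th),np.sin(th)]);return d[np.argmin(abs(n@(R-np.array(T)[:,None])-off))]
E
python3 - <<'E'
from f import *
print("geom",[ (o,defl([488.8,-272.5],46.8,o)) for o in(29,31,33)])
for z in(12,16,30,34,38):print("rest",z,p("side",at(132,-54.8,z)).round(1),"|",*[(a,p("side",at(132,a,z)).round(1).tolist()) for a in(-38,-36,-34,-32,-30)])
import cv2
b=cv2.imread("pics/s2.png");g=cv2.cvtColor(b,6)
# overlay for viewing: expected blade lines at deflection candidates & marker axis
S=8;o=(380,295);im=cv2.resize(b[295:355,380:440+20],None,fx=S,fy=S,interpolation=cv2.INTER_CUBIC)
im0=cv2.resize(cv2.imread("pics/side0.png")[295:355,380:460],None,fx=S,fy=S,interpolation=cv2.INTER_CUBIC)
def ln(im,A,B,c):
    f=lambda X:tuple(int(v) for v in ((p("side",X)-o+.5)*S-.5));cv2.line(im,f(A),f(B),c,1)
ln(im,at(100,-31,12),at(175,-31,12),(0,0,255))
ln(im,at(149,-31,30),at(173,-31,30),(0,255,0))
cv2.imwrite("pics/a3.png",im)
cv2.imwrite("pics/a3.png",cv2.resize(np.vstack([im0,im]),None,fx=.62,fy=.62,interpolation=cv2.INTER_AREA) if 0 else im)
E
```

```text
geom [(29, np.float64(17.26)), (31, np.float64(18.41)), (33, np.float64(19.57))]
rest 12 [395.5 344.5] | (-38, [399.0, 327.5]) (-36, [399.0, 325.5]) (-34, [398.8, 323.5]) (-32, [398.5, 321.6]) (-30, [398.1, 319.6])
rest 16 [395.8 342.6] | (-38, [399.2, 325.6]) (-36, [399.2, 323.6]) (-34, [399.0, 321.6]) (-32, [398.7, 319.7]) (-30, [398.3, 317.7])
rest 30 [396.5 335.8] | (-38, [400.0, 319.0]) (-36, [399.9, 317.0]) (-34, [399.7, 315.0]) (-32, [399.4, 313.0]) (-30, [399.0, 311.1])
rest 34 [396.7 333.8] | (-38, [400.2, 317.0]) (-36, [400.1, 315.0]) (-34, [399.9, 313.1]) (-32, [399.6, 311.1]) (-30, [399.3, 309.2])
rest 38 [396.9 331.9] | (-38, [400.4, 315.1]) (-36, [400.3, 313.1]) (-34, [400.1, 311.1]) (-32, [399.9, 309.2]) (-30, [399.5, 307.3])
```

View pics/a3.png

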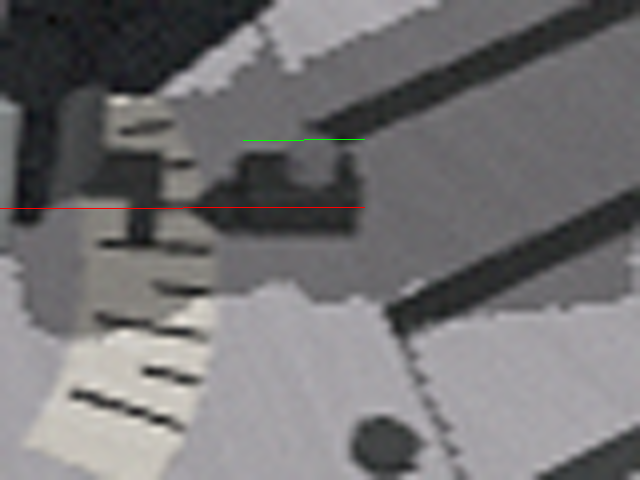

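Side crop (x8, origin (380,295)): the blade bottom at (145,243) sits on the 20° tick and the marker tip is at (195,208), so about 4-5° remain. I'll read the marker against the ticks to tie this down.

Run:
```python
from f import *
P0=Pv
ang=lambda x:(np.hypot(*(x[:2]-P0)).round(1),np.degrees(np.arctan2(x[1]-P0[1],x[0]-P0[0])).round(2))
g=lambda a,b,z=12:w("top",360+a/4-.375,180+b/4-.375,z)
print("top ticks",[ang(g(*t)) for t in((195,148),(221,157),(246,155),(270,160),(319,165),(347,160),(365,190),(405,208),(432,218),(440,243))])
print("tip",ang(g(399,180)),ang(g(402,175,16)),"screw",ang(g(431,138,34)))
h=lambda a,b,z=12:w("side",380+(a+.5)/8-.5,295+(b+.5)/8-.5,z)
print("side ticks",[[ang(h(*t)) for t in tt] for tt in(((75,393),(185,430)),((145,370),(200,381)),((97,318),(207,334)),((155,288),(210,292)),((100,243),(210,249)),((167,163),(195,164)),((120,133),(170,126)))])
print("tip",ang(h(195,208)),"z16",ang(h(195,208,16)),"z20",ang(h(195,208,20)),"blade bottom",ang(h(145,243,12)),ang(h(145,243,14)))
print("marker bottom outer corner/right",ang(h(357,235)),ang(h(225,232)),"screw",ang(h(320,160,34)), "rest blade bottom",ang(w("side",285+547/5-.4,265+400/5-.4,14)))
```

```text
top ticks [(np.float64(138.2), np.float64(9.65)), (np.float64(132.7), np.float64(4.71)), (np.float64(133.5), np.float64(-0.37)), (np.float64(132.0), np.float64(-5.28)), (np.float64(134.3), np.float64(-15.19)), (np.float64(140.9), np.float64(-20.08)), (np.float64(131.1), np.float64(-25.65)), (np.float64(133.4), np.float64(-34.44)), (np.float64(137.5), np.float64(-39.82)), (np.float64(131.2), np.float64(-44.34))]
tip (np.float64(143.2), np.float64(-30.53)) (np.float64(144.9), np.float64(-30.4)) screw (np.float64(162.3), np.float64(-30.85))
side ticks [[(np.float64(122.3), np.float64(-55.89)), (np.float64(144.2), np.float64(-56.1))], [(np.float64(133.1), np.float64(-50.95)), (np.float64(143.6), np.float64(-50.67))], [(np.float64(121.7), np.float64(-45.89)), (np.float64(142.9), np.float64(-45.46))], [(np.float64(132.0), np.float64(-41.01)), (np.float64(142.7), np.float64(-40.71))], [(np.float64(121.2), np.float64(-35.79)), (np.float64(142.9), np.float64(-35.77))], [(np.float64(137.9), np.float64(-25.38)), (np.float64(143.5), np.float64(-25.72))], [(np.float64(130.8), np.float64(-21.01)), (np.float64(141.6), np.float64(-20.89))]]
tip (np.float64(141.1), np.float64(-30.98)) z16 (np.float64(140.2), np.float64(-32.78)) z20 (np.float64(139.4), np.float64(-34.59)) blade bottom (np.float64(130.1), np.float64(-35.47)) (np.float64(129.8), np.float64(-36.44))
marker bottom outer corner/right (np.float64(172.4), np.float64(-33.62)) (np.float64(146.2), np.float64(-33.73)) screw (np.float64(162.5), np.float64(-34.66)) rest blade bottom (np.float64(130.4), np.float64(-56.15))
```

Results:

- **Marker:** about 24.6° on the scale. The top ticks give 24.5°, the side ticks 24.6 to 24.9°.
- **Pointer:** now at about 19.7°.
- **Remaining:** 4.9°, or about 8.4 mm of push.

servo_tool:
  steps:
    - {"gripper": 1, "x": 0, "y": 0, "z": 3, "ax": 0, "ay": 0, "az": 0}
    - {"gripper": 1, "x": 0, "y": 0, "z": 6, "ax": 0, "ay": 0, "az": 0}
    - {"gripper": 1, "x": 0, "y": 0, "z": 8, "ax": 0, "ay": 0, "az": 0}
    - {"gripper": 1, "x": 0, "y": 0, "z": 8.4, "ax": 0, "ay": 0, "az": 0}
    - {"gripper": 1, "x": 0, "y": 0, "z": 8.4, "ax": 0, "ay": 0, "az": 0}
    - {"gripper": 1, "x": 0, "y": 0, "z": 8.4, "ax": 0, "ay": 0, "az": 0}

```text
time: 5.55
tcp_pos: [494.8, -266.5, 46.3]
ee_rot: [0.658, -0.657, 0.26, -0.26]
wrist_force: [-0.6, -3.9, 2.0]
finger_gap: -0.1
```

Run:
```python
from st import *
from f import *
import cv2
show();s=arm.get_state();print(defl(s["tcp_pos"][:2],46.8,33))
b=arm.capture("side")["img"];cv2.imwrite("pics/s4.png",b)
cv2.imwrite("pics/a4.png",cv2.resize(b[295:355,380:460],None,fx=8,fy=8,interpolation=cv2.INTER_CUBIC))
```

```text
5.55 [ 494.77668135 -266.50670044   46.25299519] [-0.6 -3.9  2. ] -0.13713271334008667 zaz 46.8 j [-0.06  0.61  0.75  1.74 -0.48  0.99  0.12]
24.5
```

View pics/a4.png

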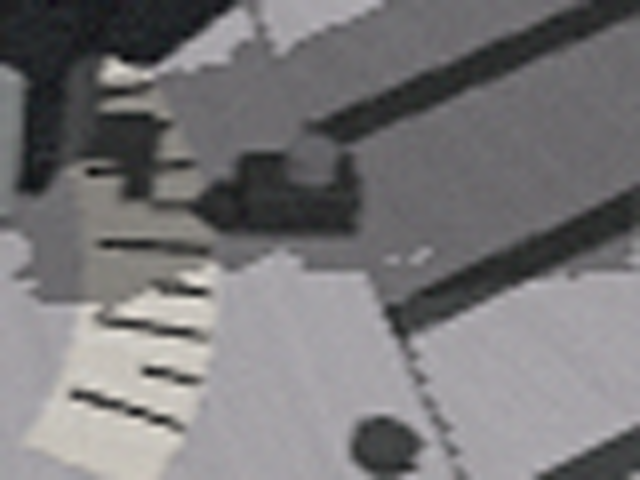

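The blade bottom is now at about (138,197), level with the marker tip at (195,207). I'll check it with sub-pixel blade edges from the three saved pictures.

Run:
```python
from f import *
import cv2
def bottom(f,u,v0,v1):   # half-level crossing of the dark blade's lower edge and its mean columns
    g=cv2.cvtColor(cv2.imread(f),6).astype(float);c=g[v0:v1,u-1:u+2].mean(1);print(f,u,c.round(0))
bottom("pics/side0.png",394,332,349);bottom("pics/s2.png",397,313,330);bottom("pics/s2.png",398,313,330);bottom("pics/s4.png",397,308,324);bottom("pics/s4.png",396,308,324)
```

```text
pics/side0.png 394 [ 81.  66.  71.  66.  56.  49.  48.  43.  50.  53.  51.  52.  90.  53.
 145. 183. 180.]
pics/s2.png 397 [109.  39.  47.  49.  46.  48.  49.  55.  46.  46.  42.  39.  32. 105.
 132. 132. 129.]
pics/s2.png 398 [112.  40.  46.  48.  44.  48.  51.  46.  50.  55.  58.  59.  36. 105.
 132. 131. 130.]
pics/s4.png 397 [136.  41.  45.  48.  48.  44.  44.  43.  49.  49.  46.  52. 105. 127.
 130. 130.]
pics/s4.png 396 [134.  39.  46.  49.  48.  44.  44.  45.  45.  59.  51.  53. 109. 131.
 130. 129.]
```

The estimates are 24.0 to 25° for the pointer and about 24.6° for the marker, so they agree within measurement error. I'll hold for 2.5 s.

servo_tool:
  steps:
    - {"gripper": 1, "x": 0, "y": 0, "z": 0.3, "ax": 0, "ay": 0, "az": 0}
    - {"gripper": 1, "x": 0, "y": 0, "z": 0.3, "ax": 0, "ay": 0, "az": 0}
    - {"gripper": 1, "x": 0, "y": 0, "z": 0.3, "ax": 0, "ay": 0, "az": 0}
    - {"gripper": 1, "x": 0, "y": 0, "z": 0.3, "ax": 0, "ay": 0, "az": 0}
    - {"gripper": 1, "x": 0, "y": 0, "z": 0.3, "ax": 0, "ay": 0, "az": 0}
    - {"gripper": 1, "x": 0, "y": 0, "z": 0.3, "ax": 0, "ay": 0, "az": 0}
    - {"gripper": 1, "x": 0, "y": 0, "z": 0.3, "ax": 0, "ay": 0, "az": 0}
    - {"gripper": 1, "x": 0, "y": 0, "z": 0.3, "ax": 0, "ay": 0, "az": 0}
    - {"gripper": 1, "x": 0, "y": 0, "z": 0.3, "ax": 0, "ay": 0, "az": 0}
    - {"gripper": 1, "x": 0, "y": 0, "z": 0.3, "ax": 0, "ay": 0, "az": 0}
    - {"gripper": 1, "x": 0, "y": 0, "z": 0.3, "ax": 0, "ay": 0, "az": 0}
    - {"gripper": 1, "x": 0, "y": 0, "z": 0.3, "ax": 0, "ay": 0, "az": 0}

```text
time: 7.1
tcp_pos: [495.0, -266.3, 46.3]
ee_rot: [0.658, -0.657, 0.26, -0.26]
wrist_force: [-2.2, -4.1, 1.9]
finger_gap: -0.1
```

servo_tool:
  steps:
    - {"gripper": 1, "x": 0, "y": 0, "z": 0, "ax": 0, "ay": 0, "az": 0}
    - {"gripper": 1, "x": 0, "y": 0, "z": 0, "ax": 0, "ay": 0, "az": 0}
    - {"gripper": 1, "x": 0, "y": 0, "z": 0, "ax": 0, "ay": 0, "az": 0}
    - {"gripper": 1, "x": 0, "y": 0, "z": 0, "ax": 0, "ay": 0, "az": 0}
    - {"gripper": 1, "x": 0, "y": 0, "z": 0, "ax": 0, "ay": 0, "az": 0}
    - {"gripper": 1, "x": 0, "y": 0, "z": 0, "ax": 0, "ay": 0, "az": 0}
    - {"gripper": 1, "x": 0, "y": 0, "z": 0, "ax": 0, "ay": 0, "az": 0}
    - {"gripper": 1, "x": 0, "y": 0, "z": 0, "ax": 0, "ay": 0, "az": 0}
    - {"gripper": 1, "x": 0, "y": 0, "z": 0, "ax": 0, "ay": 0, "az": 0}
    - {"gripper": 1, "x": 0, "y": 0, "z": 0, "ax": 0, "ay": 0, "az": 0}

```text
time: 8.35
tcp_pos: [495.0, -266.3, 46.2]
ee_rot: [0.658, -0.658, 0.26, -0.26]
wrist_force: [-2.9, -4.1, 0.3]
finger_gap: -0.1
```

Run:
```python
from st import *
from f import *
import cv2
show();print(defl(arm.get_state()["tcp_pos"][:2],46.8,33))
g=cv2.cvtColor(arm.capture("side")["img"],6);print(g[306:324,396:399].mean(1).round(0))
```

```text
8.35 [ 494.99885574 -266.25892194   46.24296143] [-2.9 -4.1  0.3] -0.1263182368916582 zaz 46.8 j [-0.06  0.61  0.75  1.74 -0.48  0.99  0.12]
24.69
[ 75. 136. 111.  43.  47.  46.  46.  49.  46.  44.  47.  48.  49.  50.
 106. 128. 129. 131.]
```

It held steady for 2.8 s at about 24.7°. Now I'll ease back along -z until clear of the roller, then rise.

servo_tool:
  steps:
    - {"gripper": 1, "x": 0, "y": 0, "z": -6, "ax": 0, "ay": 0, "az": 0}
    - {"gripper": 1, "x": 0, "y": 0, "z": -13, "ax": 0, "ay": 0, "az": 0}
    - {"gripper": 1, "x": 0, "y": 0, "z": -20, "ax": 0, "ay": 0, "az": 0}
    - {"gripper": 1, "x": 0, "y": 0, "z": -27, "ax": 0, "ay": 0, "az": 0}
    - {"gripper": 1, "x": 0, "y": 0, "z": -34, "ax": 0, "ay": 0, "az": 0}
    - {"gripper": 1, "x": 0, "y": 0, "z": -41, "ax": 0, "ay": 0, "az": 0}
    - {"gripper": 1, "x": 0, "y": 0, "z": -50, "ax": 0, "ay": 0, "az": 0}
    - {"gripper": 1, "x": 0, "y": 0, "z": -66, "ax": 0, "ay": 0, "az": 0}
    - {"gripper": 1, "x": 0, "y": 0, "z": -66, "ax": 0, "ay": 0, "az": 0}
    - {"gripper": 1, "x": 0, "y": -40, "z": -66, "ax": 0, "ay": 0, "az": 0}
    - {"gripper": 1, "x": 0, "y": -90, "z": -66, "ax": 0, "ay": 0, "az": 0}
    - {"gripper": 1, "x": 0, "y": -140, "z": -66, "ax": 0, "ay": 0, "az": 0}

```text
time: 9.9
tcp_pos: [450.2, -314.0, 187.7]
ee_rot: [0.658, -0.657, 0.26, -0.26]
wrist_force: [1.3, -0.6, 0.1]
finger_gap: -0.1
```

servo_tool:
  steps:
    - {"gripper": 1, "x": 0, "y": 0, "z": 0, "ax": 0, "ay": 0, "az": 0}
    - {"gripper": 1, "x": 0, "y": 0, "z": 0, "ax": 0, "ay": 0, "az": 0}
    - {"gripper": 1, "x": 0, "y": 0, "z": 0, "ax": 0, "ay": 0, "az": 0}
    - {"gripper": 1, "x": 0, "y": 0, "z": 0, "ax": 0, "ay": 0, "az": 0}

```text
time: 10.4
tcp_pos: [449.4, -313.9, 185.0]
ee_rot: [0.658, -0.657, 0.261, -0.259]
wrist_force: [0.6, -0.4, 0.1]
finger_gap: 0.3
```

Run:
```python
from st import *
import cv2
show()
a=arm.capture("top")["img"];b=arm.capture("side")["img"]
cv2.imwrite("pics/a5.png",np.hstack([cv2.resize(x,(400,400),interpolation=2) for x in(a[180:330,360:510],b[265:385,320:440])]))
cv2.imwrite("pics/s5.png",b);r=cv2.imread("pics/side0.png")
d=cv2.absdiff(b,r).max(2);print("diff marker/pointer area",d[325:350,388:400].mean(),d[312:326,408:426].mean())
```

```text
10.4 [ 449.36227134 -313.85397425  184.99353544] [ 0.6 -0.4  0.1] 0.26376774361334454 zaz 46.8 j [-0.04  0.43  0.86  1.61 -0.34  1.26  0.13]
diff marker/pointer area 10.52 11.718253968253968
```

View pics/a5.png

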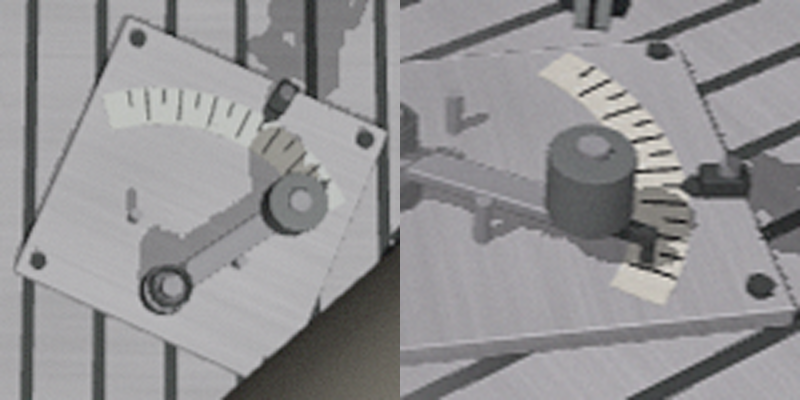

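The arm is back at rest: the roller is at (300,200) in the left panel, as before the push, and the pointer is on the 0 tick. The marker, at (283,98) left and (720,180) right, hasn't moved. The gripper is clear and touching nothing, so I'll hand in.

```bash
python3 -c "
from bench import arm
print(arm.hand_in())"
```

```text
the job is handed in; nothing more can be done
None
```

I pushed the belt tensioner's arm round with closed fingers until its pointer stood at the marker. I held it there for about 2.8 s, eased it back to rest, then lifted clear and handed in at about 10.4 s.

- **Marker position:** it reads about 24.6° on the scale (24.5° from the top view, 24.6–24.9° from the side).
- **Pointer while held:** I estimated about 24.7° from the tool position, while readings from the camera images ranged from 24.0° to 25°. That leaves about half a degree of uncertainty in the match. The robot's forearm hid the top view during the hold, so only the side camera could check it.
- **Final check:** the arm is back at the 0 tick, and the marker looks unmoved in both views. The gripper is clear at 185 mm above the table, with the wrist force near zero.
- **Chain tensioner:** I never went near it at low height, but I didn't look at it again at the end.
- **Refused command:** the first move call was refused because rows left out some values. Nothing moved, and I resent it in full.

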